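# Draw the dowel-pin tray out of its bay with the pull hook

## Robot

A 6-joint arm with a two-finger parallel gripper is mounted at the origin on the work surface. World frame = base frame: x ahead of the robot, y to its left, z up, the work surface at z = 0. Lengths are in mm, angles in rad, forces in N, time in s.
With the tool pointing down it reaches from about 275 to 750 mm from the base axis. Payload 10.2 kg.
Tool frame: the origin (TCP) lies on the centre line of the jaws, within the pads' length; the fingertips stand 8 mm ahead of it and the grasp point (between the pads) lies 11 mm behind it; x points along the fingers, y is the direction in which the jaws open and shut, and the axes are right-handed (so a half turn about x gives the same grasp; the last joint's range is limited). The gripper opens to 85 mm and grips with 20 to 120 N. Pads are 22 mm wide; open, the fingers measure 114 mm over their backs; the gripper's body (76 mm by 85 mm) begins 54 mm behind the grasp point. The pads swing forward as they close: fully open they stand 13 mm farther back than shut.
Start: joints at [-0.223, 0.313, 1.498, -0, 1.331, -0.223], TCP at [525.006, -0.014, 239.294] pointing down, gripper open.
Joint ranges: [-2.94, 2.94], [-0.97, 2.17], [0.19, 2.56], [-1.23, 4.37], [0.02, 3.11], [-2.88, 2.88]. Speed limits (rad/s): [2.39, 2.39, 3.01, 3.14, 3.14, 3.14].

## Interface

Orientations are given as a unit quaternion [w, x, y, z].
In Python, from rig import ctrl, vision, workorder gives the robot as it stands. The module is installed in compiled form; this text tells all that it offers.
- The arm moves only by the shell command python3 -m jog 'ROWS' [OPENING] [FORCE]. ROWS is JSON, a list that holds one entry, the list of rows, each a list of 6 numbers: the shift along the tool's x, y, z in m, then the turn, a rotation vector about the tool's x, y, z in rad. A call has 1 to 12 rows; each row shifts and turns the commanded pose from where the row before left it, along the tool's axes as they then stand; what a row does not reach is not made up. A row lasts 1/8 s, in which the tool goes at most 62.5 mm and 10.7 degrees, less where a joint would pass 70% of its speed; a pose out of reach is approached as far as the arm can. A call is refused whole if a number of a shift passes 0.0625 or a number of a turn 0.188, either way. A call with a gripper value outside its range is refused whole. OPENING is the closure in counts, from 0 (fully open) to 255 (shut), set as the call begins (- or left out, the last holds). The fingers move at their own pace and stop on an object; FORCE is the grip in N (left out, the last holds). Time passes only in rows, so rows that do not move let the fingers close. It gives the time, the measured TCP pose, the force and the opening at its end, in the units of the state.
- ctrl.sense(): the state, without advancing time (a new reading comes with each control period).
- vision.capture(name): name is "scene" or "side" or "wrist"; returns a dict with "image" (420x560x3 uint8, red, green, blue), "mtx" (3x3 intrinsics, pixels), "k1" (the pictures are not rectified: a ray, as slopes to the right and down, at radius r is drawn at 1 + k1 r^2 times it, then the intrinsics apply), "R" (3x3) and "t" (3): a world point X has camera coordinates R X + t; the wrist camera has in their place "hand_eye" (4x4, takes a point from camera to tool coordinates, whose origin is the TCP and whose axes are the tool frame's). Camera axes: x right, y down, z forward; pixel columns grow to the right and rows downward; lengths in mm; the calibration is good to about 2 mm. A picture is of the moment at which its call begins: read the wrist's pose just before it. There is no depth.
- workorder.finish_job(): hands the job in, once; it reports no verdict.
The state is a dict: "time_s": time; "joints": joint angles; "dq": joint speeds; "tau": joint torques, N m; "eef_pos": TCP position; "ee_rot": TCP orientation; "force": force on the tool from outside, world axes, zero at the start; "wrist_torque": the same for the moment, N m; "grip_width": opening from 0.0 (shut) to 1.0 (fully open).
Only numpy, scipy, OpenCV 4.12 (cv2) and the standard library are available. Lean on these libraries where they do the work, as an engineer would, in place of code of your own. Each camera call takes 0.05 s, during which the arm holds its last target.

## Task

Take the wooden-handled pull hook, drop its down-turned tip into the pull ring of the tray that holds the dowel pins, and with the hook drag that tray straight out until about half of the tray's length stands out of the front of the case. Then unhook, stand the pull hook on the bench the way it stood at first, clear of the ring, and let go of it. Leave the tray of knobs where it is.

Things in the scene. Friction and masses are not known exactly. Their poses are not given: they have to be found in the camera images.
- hook_grip (a point): Loose pull hook, 0.16 kg, standing on the bench: dark wooden block handle 110 x 24 x 40 mm (x, y, z); this point is its centre, 20 mm up. x runs along the handle to the hook, z up. An 8 mm steel rod leaves the +x end 14 mm above this point; at x = 125 mm it turns straight down as the tip, ending 19 mm below this point. Pinch the handle's width from above.
- pin_tray_ring (a point): Centre of the flat steel pull ring (hole 28 mm, wire 7 mm, 18 mm above the bench) of the tray holding a dozen dowel pins 42 mm long. Tray: loose open plywood box 160 x 64 x 38 mm, about 0.35 kg, sliding on the bench with 3 mm free at each side of its bay. +x points into the bay (pull to -x), z up; the tray's front face is at x = +35 mm from here.
- knob_tray_ring (a point): Centre of the ring of the other tray, of the same make and axes, which holds six round turned wooden knobs and stands in another bay. To be left alone.
- case: Fixed low maple case, 190 mm deep (x), 242 wide (y), 60 high; origin at its underside's centre, z up. Three bays at y = -78, 0, 78 mm, 70 wide, open at the front (x = -95 mm) under a rail whose underside is 48 mm up; trays come out to -x. Which bay holds which tray varies; the third holds offcuts, no ring. With a tray half out its ring is at x = -210 mm.
Mind the look-alikes: they are no part of the job. Leave any purple look-alike of the part that bears pin_tray_ring alone.

How it is judged (in metres and radians):
On the way, in this order (a step that is already met when the one before it is completed fails the run):
1. the hook's tip is down inside the ring of the dowel-pin tray, which has not been moved yet (x of pin_tray_ring in the frame of hook_grip between 0.109 and 0.141 m and y of pin_tray_ring in the frame of hook_grip between -0.016 and 0.016 m and z of pin_tray_ring in the frame of hook_grip between -0.012 and 0.014 m and distance of pin_tray_ring from where it was at the start of the episode below 0.02 m), for 0.1 s.
2. with the tip still in the ring, the tray is about half out of the case (x of pin_tray_ring in the frame of hook_grip between 0.109 and 0.141 m and y of pin_tray_ring in the frame of hook_grip between -0.016 and 0.016 m and z of pin_tray_ring in the frame of hook_grip between -0.012 and 0.014 m and x of pin_tray_ring in the frame of case between -0.24 and -0.18 m), for 0.2 s.
At the end, for the whole second after the job is handed in: The dowel-pin tray is flat on the bench with its front face 50 to 110 mm out of the case's front; the pull hook stands upright on the bench, released and still, its tip 25 mm or more (along or across the handle) from the ring's centre; the knob tray has moved less than 15 mm (x of pin_tray_ring in the frame of case between -0.24 and -0.18 m and z of pin_tray_ring in the frame of case between 0.012 and 0.024 m and height (world z) of hook_grip below 0.024 m and angle between hook_grip's own z axis and vertical below 0.15 rad and distance of knob_tray_ring from where it was at the start of the episode below 0.015 m and not (x of pin_tray_ring in the frame of hook_grip between 0.1 and 0.15 m and y of pin_tray_ring in the frame of hook_grip between -0.025 and 0.025 m) and contact force between pull_hook and the fingers below 0.1 N and linear speed of each of pull_hook, pin_tray below 0.02 m/s); the robot touches nothing.
It fails at once if the knob tray is moved by more than 15 mm (distance of knob_tray_ring from where it was at the start of the episode above 0.015 m).
It also fails if it takes over 42 s, if anything falls off the work surface, if the arm or the gripper's body presses on something with over 40 N, if the wrist force passes 120 N, or if a joint passes its speed limit or range.

## Working session

There is one attempt and no reset: what is moved stays moved. The work goes in short steps, Python scripts to look and compute and a shell command to move; the robot and the scene stay as the last step left them, time stands still between calls to the robot, and variables do not carry over. Pictures are saved under pics/ and viewed, and the job is handed in when it is done.

```bash
mkdir -p pics; cat > h.py <<'E'
import numpy as np,cv2
from rig import ctrl,vision,workorder
from scipy.spatial.transform import Rotation as Ro
def cap(n,f=None):
    s=ctrl.sense(); c=vision.capture(n)
    if 'hand_eye' in c:
        q=s['ee_rot']; T=np.eye(4); T[:3,:3]=Ro.from_quat([q[1],q[2],q[3],q[0]]).as_matrix(); T[:3,3]=s['eef_pos']
        M=np.linalg.inv(T@np.array(c['hand_eye'])); c['R']=M[:3,:3]; c['t']=M[:3,3]
    np.savez('cam_%s.npz'%n,**{k:np.array(c[k]) for k in ('image','mtx','k1','R','t')})
    if f: cv2.imwrite('pics/'+f,c['image'][:,:,::-1])
    return c
def load(n): return dict(np.load('cam_%s.npz'%n))
def px(c,u,v,z):
    K=np.array(c['mtx']);k=float(c['k1'])
    d=np.array([(u-K[0,2])/K[0,0],(v-K[1,2])/K[1,1]]);s=d.copy()
    for _ in range(30): s=d/(1+k*(s@s))
    R=np.array(c['R']);t=np.array(c['t'])
    o=-R.T@t; r=R.T@np.array([s[0],s[1],1]); return o+r*(z-o[2])/r[2]
def proj(c,X):
    p=np.array(c['R'])@np.array(X)+np.array(c['t']);s=p[:2]/p[2];s=s*(1+float(c['k1'])*(s@s));K=np.array(c['mtx'])
    return K[0,0]*s[0]+K[0,2],K[1,1]*s[1]+K[1,2]
def crop(n,f,u0,v0,u1,v1,k):
    im=load(n)['image'][v0:v1,u0:u1,::-1]; cv2.imwrite('pics/'+f,cv2.resize(im,None,fx=k,fy=k,interpolation=cv2.INTER_CUBIC))
E
python3 - <<'E'
from h import *
print(ctrl.sense())
for n in('scene','side','wrist'): cap(n,n+'0.png')
E
```

```text
{'time_s': 0.0, 'joints': array([-2.23409940e-01,  3.13480487e-01,  1.49847252e+00, -3.58840719e-05,
        1.33100756e+00, -2.23357379e-01]), 'dq': array([ 0.00055358, -0.00056995,  0.00012498, -0.00021014, -0.00082167,
        0.00047317]), 'tau': array([-5.78409599e-04, -4.12261176e+01, -2.59742296e+01, -3.58453699e-04,
        4.11797926e-03, -1.23038126e-05]), 'eef_pos': array([5.24737369e+02, 3.34463403e-02, 2.38706136e+02]), 'ee_rot': array([ 0.49958621,  0.49974274,  0.50039155, -0.50027904]), 'force': array([-0.02843934, -1.52868221, -0.5399936 ]), 'wrist_torque': array([0.04920827, 0.04554238, 0.0217536 ]), 'grip_width': 1.003267507610431}
```

View pics/scene0.png

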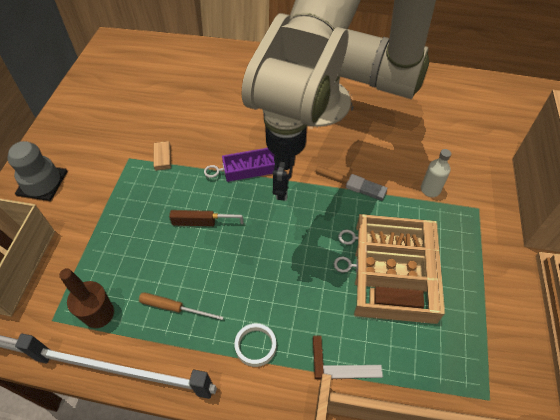

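View pics/side0.png

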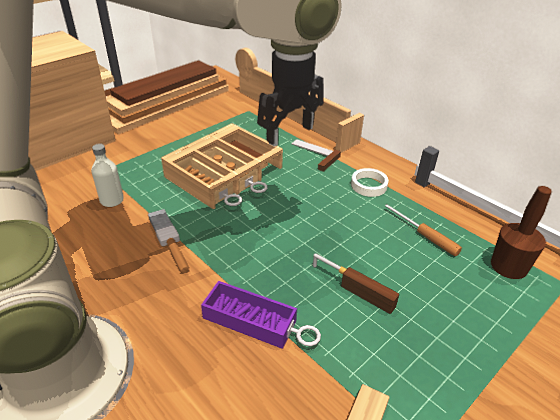

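View pics/wrist0.png

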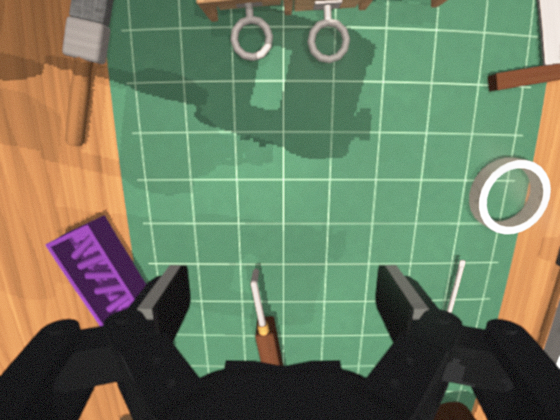

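Candidates in the scene view:
- **Hook:** dark handle with a steel rod at (193,218). The look-alikes are the screwdriver at (162,303), the saw or knife at (318,355) and the brush at (350,183).
- **Ring:** (347,237) or (344,265) on the case. The purple tray's ring at (211,172) and the loose white ring at (255,345) are not part of the job.

I'll check the hook and the two case rings in crops.

```bash
python3 - <<'E'
from h import *
crop('scene','s1.png',320,200,460,330,5)
crop('scene','s2.png',150,190,260,245,7)
crop('side','d1.png',150,110,410,320,3)
E
```

```text
(no output)
```

View pics/s1.png

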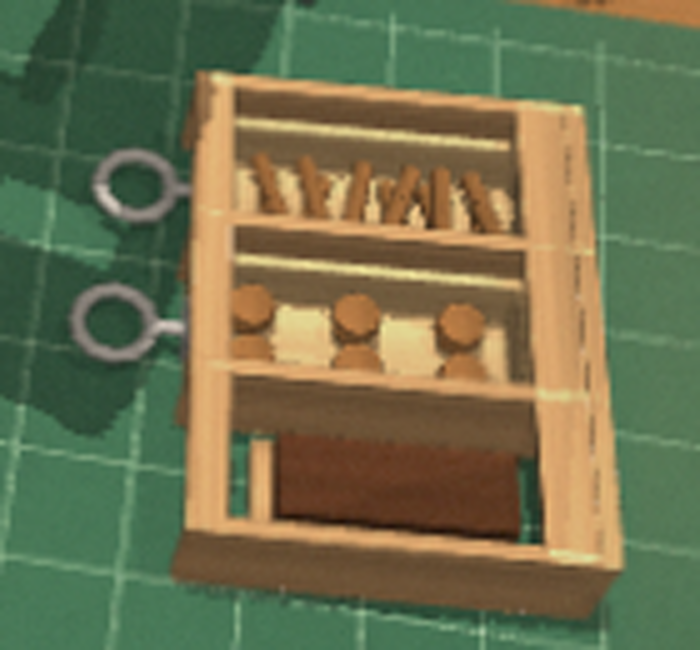

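View pics/s2.png

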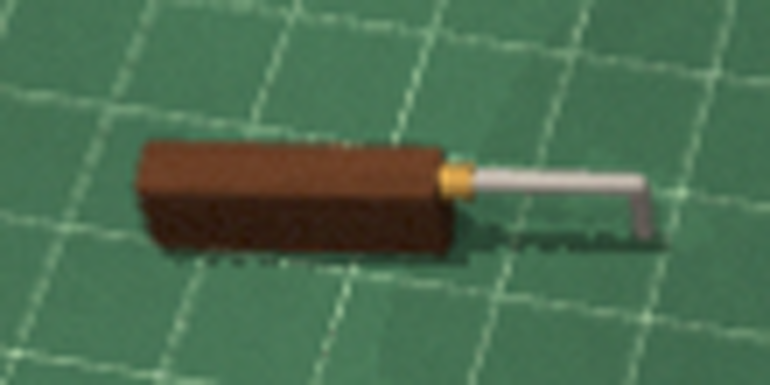

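View pics/d1.png

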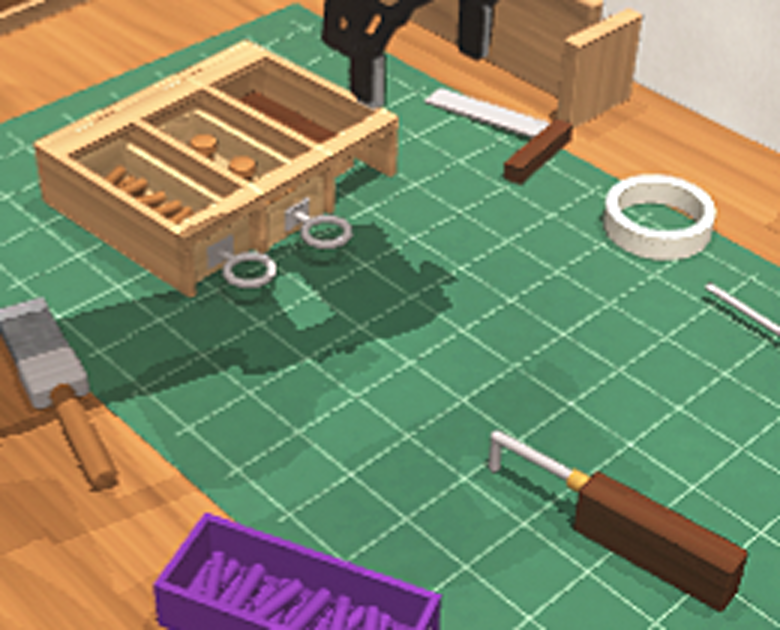

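The crops show the dowel pins in the bay whose ring is at scene (347,237). The knobs are at (343,265). The hook has its rod and down-turned tip at about (242,216). Next I'll measure.

```bash
python3 - <<'E'
from h import *
s=load('scene');d=load('side');w=load('wrist')
S1=lambda u,v:(u/5+320,v/5+200); S2=lambda u,v:(u/7+150,v/7+190); D=lambda u,v:(u/3+150,v/3+110)
p=lambda n,c,uv,z:print(n,px(c,*uv,z).round(1))
for n,u in zip('bl fl fr br'.split(),[(148,142),(442,148),(445,192),(138,193)]): p('handle '+n,s,S2(*u),40)
p('rodend s',s,S2(645,180),34); p('rod start',s,S2(475,180),34);p('tipbot',s,S2(643,238),1)
for n,u in zip('a b c'.split(),[(588,475),(743,548),(722,607)]): p('side handle '+n,d,D(*u),40 if n!='c' else 0)
p('side rodend',d,D(495,437),34)
p('pinring s',s,S1(136,186),18);p('pinring d',d,D(248,270),18);p('pinring w',w,(251,38),18)
p('knob s',s,S1(116,323),18);p('knob d',d,D(326,233),18);p('knob w',w,(328,40),18)
p('rod w end',w,(254,272),34);p('rod w start',w,(263,327),34)
for u in [(197,72),(582,105),(622,567),(187,528)]: p('case',s,S1(*u),60)
E
```

```text
handle bl [ 511.  -294.1   40. ]
handle fl [ 494.5 -189.    40. ]
handle fr [ 512.7 -183.    40. ]
handle br [ 532.8 -290.8   40. ]
rodend s [ 491.1 -115.6   34. ]
rod start [ 502.  -175.5   34. ]
tipbot [ 494.8 -118.     1. ]
side handle a [ 502.3 -187.5   40. ]
side handle b [ 526.1 -291.5   40. ]
side handle c [ 510.5 -295.3    0. ]
side rodend [ 487.5 -119.4   34. ]
pinring s [496.8 150.3  18. ]
pinring d [490.6 148.3  18. ]
pinring w [493.  149.6  18. ]
knob s [574.6 148.8  18. ]
knob d [568.4 144.1  18. ]
knob w [571.3 147.8  18. ]
rod w end [ 491.4 -103.9   34. ]
rod w start [ 500.4 -180.9   34. ]
case [452.9 171.   60. ]
case [438.5 358.8  60. ]
case [678.3 375.9  60. ]
case [692.2 188.   60. ]
```

```bash
python3 -m jog '[[[0,-0.003,0.04,0,0,0],[0,-0.003,0.05,-0.06,0,0],[0,-0.003,0.05,-0.06,0,0],[0,-0.003,0.05,-0.055,0,0],[0,0,0.0,0,0,0]]]' 0 60
python3 - <<'E'
from h import *
c=cap('wrist','w1.png');cap('scene','sc1.png');s=ctrl.sense();print(s['eef_pos'],c['R'][2],px(load('scene'),211,172,18))
E
```

```text
time_s: 0.78
eef_pos: [521.6, -192.9, 238.6]
ee_rot: [0.541, 0.455, 0.541, -0.455]
force: [-0.2, 0.6, -0.3]
grip_width: 1.002
[ 521.83553046 -190.03076324  238.92579707] [ 0.04767066 -0.28366995 -0.95773633] [ 355.72519076 -235.67775137   18.        ]
```

View pics/w1.png

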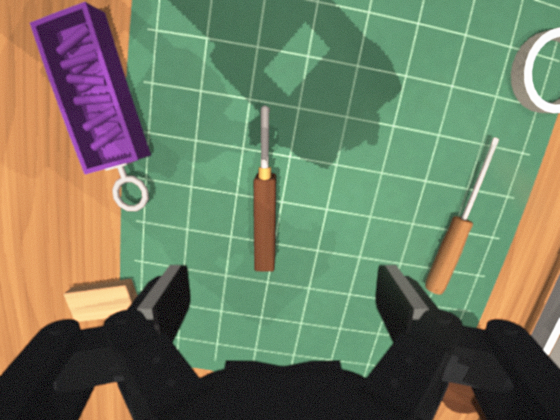

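View pics/sc1.png

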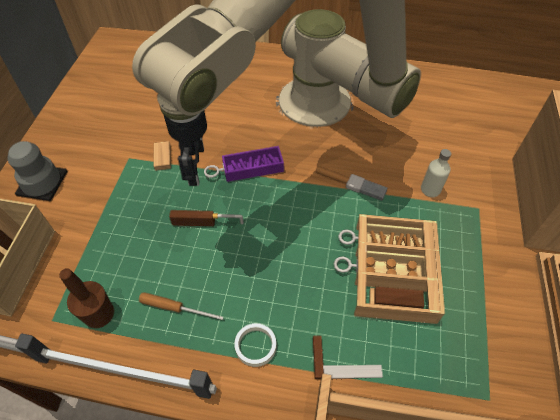

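```bash
python3 - <<'E'
from h import *
crop('wrist','w1c.png',225,95,305,285,3)
w=load('wrist')
for n,u,z in [('tip',(265,108),34),('hf',(265.5,179),40),('hbk',(264,271),40),('hbk0',(264,271),0)]: print(n,px(w,*u,z).round(1))
s=ctrl.sense();q=s['ee_rot'];print(Ro.from_quat([q[1],q[2],q[3],q[0]]).as_matrix().round(3))
E
```

```text
tip [ 490.8 -117.    34. ]
hf [ 502.9 -188.    40. ]
hbk [ 517.8 -294.5   40. ]
hbk0 [ 518.8 -315.4    0. ]
[[-0.001  0.985  0.173]
 [ 0.001  0.173 -0.985]
 [-1.    -0.001 -0.001]]
```

View pics/w1c.png

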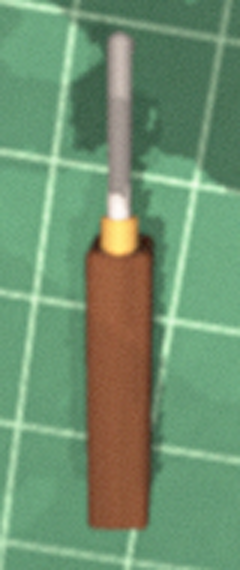

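The wrist picture shows the hook lined up with the tool: tip at (265,108), handle from (265,179) to (264,271). Its centre works out at about (511,-242). I'll go down and grasp it.

```bash
python3 -m jog '[[[0.0,-0.01,0.024,0,0,0],[0.0,-0.009,0.024,0,0,0],[0.05,0,0,0,0,0],[0.06,0,0,0,0,0],[0.04,0,0,0,0,0],[0,0,0,0,0,0]]]' 0 60
python3 - <<'E'
from h import *
cap('wrist','w2.png');cap('side','sd2.png')
E
```

```text
time_s: 1.62
eef_pos: [510.8, -238.7, 87.3]
ee_rot: [0.54, 0.454, 0.544, -0.454]
force: [-0.3, -0.4, 0.6]
grip_width: 0.998
```

View pics/w2.png

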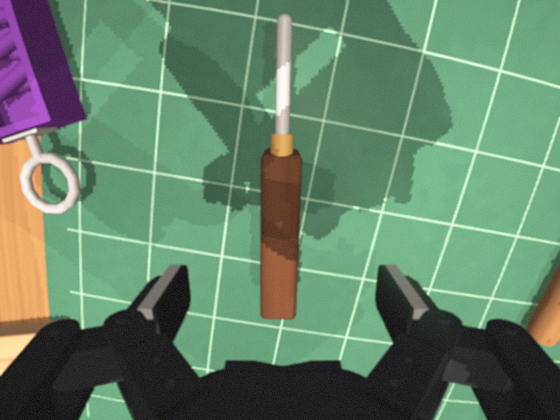

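View pics/sd2.png

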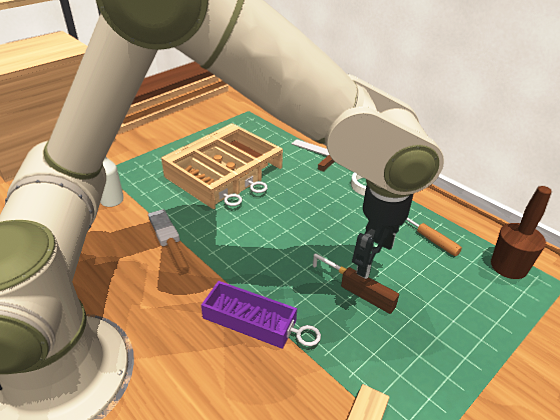

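The handle sits centred between the jaws at column 281, and the side view agrees. I'll descend the rest of the way and close.

```bash
python3 -m jog '[[[0.03,0,0.001,0,0,0],[0.025,0,0,0,0,0],[0.012,0,0,0,0,0],[0,0,0,0,0,0],[0,0,0,0,0,0]]]' 0 60
python3 -m jog '[[[0,0,0,0,0,0],[0,0,0,0,0,0],[0,0,0,0,0,0],[0,0,0,0,0,0],[0,0,0,0,0,0],[0,0,0,0,0,0]]]' 255 60
```

```text
time_s: 2.35
eef_pos: [512.6, -242.1, 23.8]
ee_rot: [0.543, 0.454, 0.541, -0.454]
force: [0.5, -0.3, 0.0]
grip_width: 1.001
time_s: 3.1
eef_pos: [512.0, -241.8, 22.6]
ee_rot: [0.542, 0.454, 0.542, -0.454]
force: [0.2, -0.2, 5.5]
grip_width: 0.269
```

```bash
python3 -m jog '[[[-0.025,0,0,0,0,0],[-0.025,0,0,0,0,0],[0,0.0064,-0.047,0,0,0],[0,0.0064,-0.047,0,0,0],[0,0.0064,-0.047,0,0,0],[0,0.0064,-0.047,0,0,0],[0,0.0064,-0.047,0,0,0],[0,0,0,0.049,0,0],[0,0,0,0.049,0,0],[0,0,0,0,0,0],[0,0,0,0,0,0]]]' 255 60
python3 - <<'E'
from h import *
for n in('scene','side','wrist'): cap(n,n+'3.png')
crop('scene','s3.png',230,190,450,340,3)
crop('side','d3.png',150,110,350,290,4)
E
```

```text
time_s: 4.47
eef_pos: [502.2, -4.7, 72.0]
ee_rot: [0.519, 0.48, 0.519, -0.48]
force: [-0.7, 0.3, -1.6]
grip_width: 0.269
```

View pics/wrist3.png

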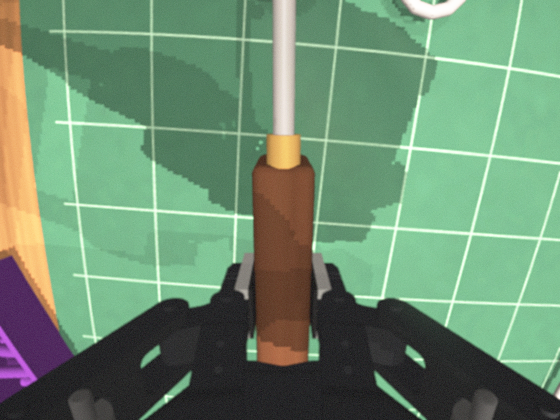

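View pics/s3.png

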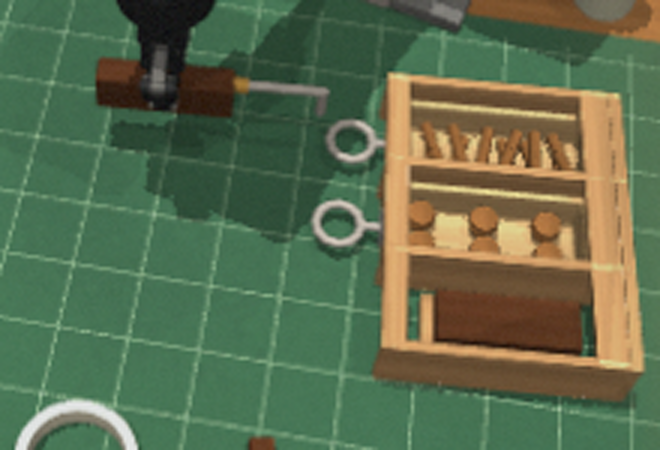

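View pics/d3.png

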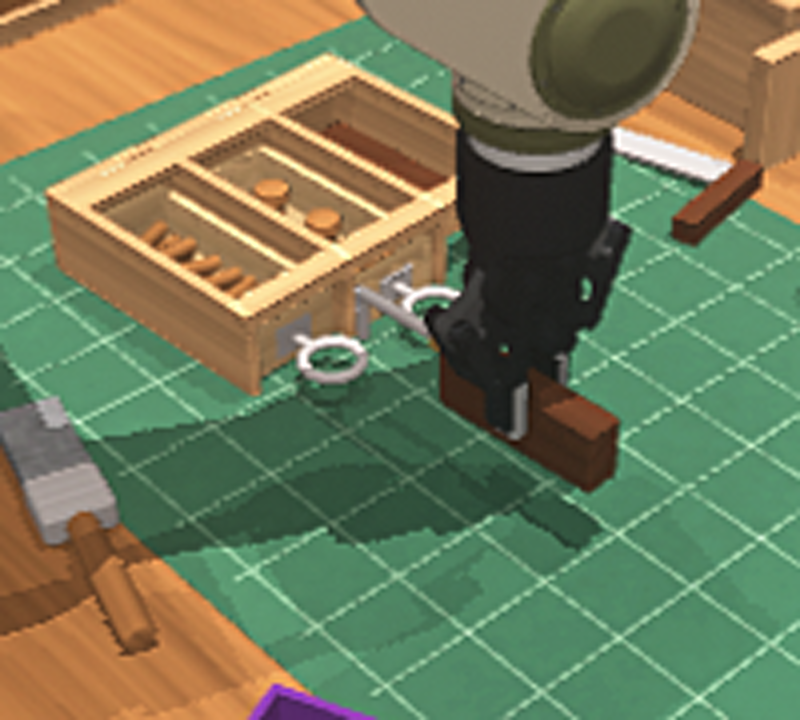

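```bash
python3 - <<'E'
from h import *
s=load('scene');d=load('side');w=load('wrist')
S=lambda u,v:(u/3+230,v/3+190); D=lambda u,v:(u/4+150,v/4+110)
for n,c,uv,z in [('tipbot s',s,S(321,113),50.4),('rodend s',s,S(325,91),84),('tipbot d',d,D(361,335),50.4),('rodend d',d,D(361,290),87),('ring s',s,S(351.5,141),18),('ring d',d,D(332,359),18),
 ('rodw',w,(284.5,130),84),('rodw',w,(285,10),84),('knob s',s,S(339,223),18)]+[('c',s,S(*u),60) for u in [(388,74),(619,96),(643,365),(381,352)]]+[('cd',d,D(*u),60) for u in [(250,318),(48,190),(330,58)]]: print(n,px(c,*uv,z).round(1))
E
```

```text
tipbot s [494.7 121.5  50.4]
rodend s [495.8 121.6  84. ]
tipbot d [493.1 121.8  50.4]
rodend d [489.6 115.8  87. ]
ring s [496.2 150.2  18. ]
ring d [491.8 148.5  18. ]
rodw [498.4  63.   84. ]
rodw [495.4 103.6  84. ]
knob s [574.  148.3  18. ]
c [453.7 170.9  60. ]
c [441.5 358.6  60. ]
c [674.3 375.8  60. ]
c [696.3 187.5  60. ]
cd [448.4 166.   60. ]
cd [435.2 354.5  60. ]
cd [670.  368.1  60. ]
```

Two cameras and the robot's own pose agree: the tip is at about (493,120) and the ring at (494,149.5). I'll move over the ring, then look before dropping in.

```bash
python3 -m jog '[[[0,0.0015,-0.015,0,0,0],[0,0.0013,-0.0145,0,0,0],[0.01,0,0,0,0,0],[0.008,0,0,0,0,0],[0,0,0,0,0,0],[0,0,0,0,0,0]]]' 255 60
python3 - <<'E'
from h import *
for n in('scene','side'): cap(n,n+'4.png')
a=load('scene')['image'][205:255,310:380,::-1];b=load('side')['image'][170:220,200:270,::-1]
cv2.imwrite('pics/c4.png',np.vstack([cv2.resize(x,None,fx=6,fy=6,interpolation=cv2.INTER_CUBIC) for x in(a,b)]))
E
```

```text
time_s: 5.38
eef_pos: [503.1, 24.7, 54.3]
ee_rot: [0.519, 0.48, 0.519, -0.48]
force: [-0.0, 0.3, -1.7]
grip_width: 0.271
```

View pics/c4.png

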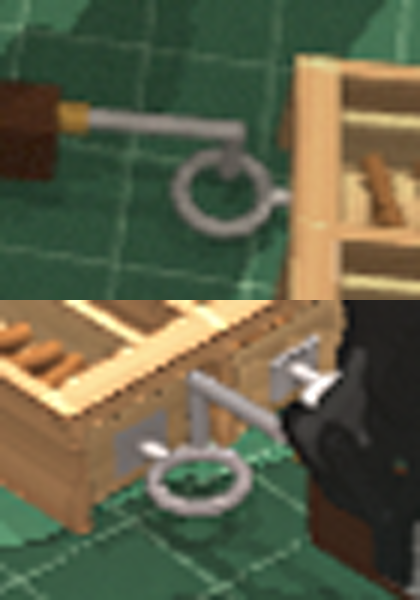

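```bash
python3 - <<'E'
from h import *
s=load('scene');d=load('side')
print(px(s,230/6+310,173/6+205,32.7),px(s,223/6+310,193/6+205,18));print(px(d,202/6+200,150/6+170,32.7),px(d,199/6+200,180/6+170,18))
E
```

```text
[495.96648922 151.30900114  32.7       ] [496.7028835  150.21607828  18.        ]
[492.91696401 146.4810799   32.7       ] [491.49885704 147.51464674  18.        ]
```

Both views put the tip within about 1.5 mm of the ring centre, so I'll drop it in.

```bash
python3 -m jog '[[[0.01,0,0,0,0,0],[0.01,0,0,0,0,0],[0.008,0,0,0,0,0],[0,0,0,0,0,0],[0,0,0,0,0,0],[0,0,0,0,0,0]]]' 255 60
python3 - <<'E'
from h import *
for n in('scene','side'): cap(n,n+'5.png')
a=load('scene')['image'][205:255,310:380,::-1];b=load('side')['image'][170:220,200:270,::-1]
cv2.imwrite('pics/c5.png',np.vstack([cv2.resize(x,None,fx=6,fy=6,interpolation=cv2.INTER_CUBIC) for x in(a,b)]))
E
```

```text
time_s: 6.22
eef_pos: [503.2, 24.9, 26.6]
ee_rot: [0.519, 0.48, 0.519, -0.48]
force: [0.1, 0.4, -1.2]
grip_width: 0.268
```

View pics/c5.png

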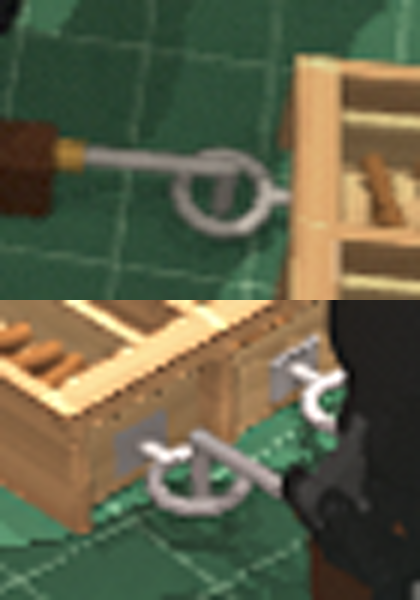

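The tip is down inside the ring in both views. Now I'll pull.

```bash
python3 -m jog '[[[0,0,0.005,0,0,0],[0,0,0.005,0,0,0],[0,0,0.006,0,0,0],[0,0,0.008,0,0,0],[0,0,0.008,0,0,0],[0,0,0.008,0,0,0],[0,0,0.008,0,0,0],[0,0,0.008,0,0,0],[0,0,0.006,0,0,0],[0,0,0.004,0,0,0],[0,0,0,0,0,0]]]' 255 60
python3 - <<'E'
from h import *
for n in('scene','side'): cap(n,n+'6.png')
crop('scene','s6.png',260,190,450,330,4)
E
```

```text
time_s: 7.7
eef_pos: [508.1, -41.2, 26.3]
ee_rot: [0.519, 0.48, 0.519, -0.48]
force: [0.8, -0.4, -1.3]
grip_width: 0.268
```

View pics/s6.png

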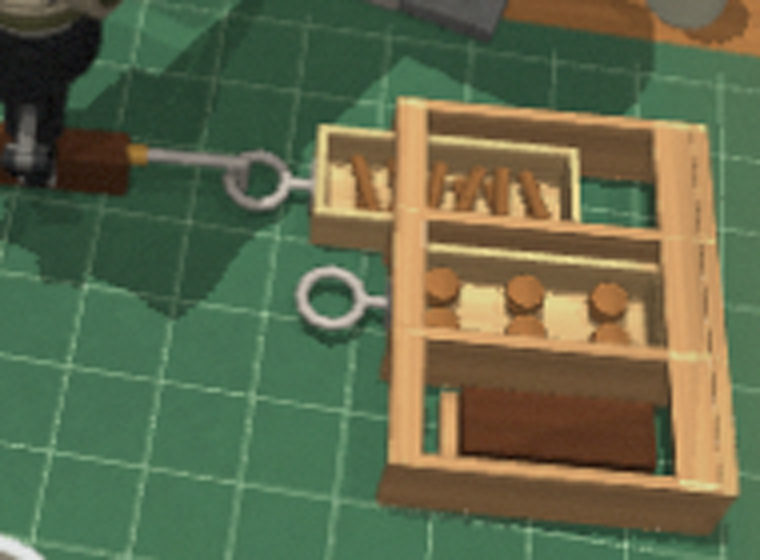

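View pics/side6.png

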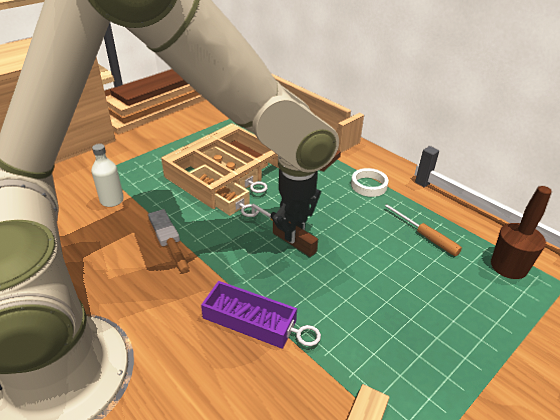

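```bash
python3 - <<'E'
from h import *
s=load('scene');d=load('side')
S=lambda u,v:(u/4+260,v/4+190)
for n,u,z in [('ring',(257,180),18),('trayF',(319,126),38),('trayF',(314,215),38),('trayB',(578,149),38),('caseF0',(380,503),0),('caseF60',(388,463),60),('caseF60L',(398,98),60),('caseB60',(707,124),60),('caseB60R',(737,493),60),('caseB0',(724,533),0)]: print(n,px(s,*S(*u),z).round(1))
crop('side','d6.png',215,185,275,225,10)
E
```

```text
ring [500.5  93.6  18. ]
trayF [467.3 126.5  38. ]
trayF [531.5 130.6  38. ]
trayB [455.7 286.   38. ]
caseF0 [690.8 190.6   0. ]
caseF60 [692.7 187.2  60. ]
caseF60L [453.2 171.2  60. ]
caseB60 [438.4 359.7  60. ]
caseB60R [678.  375.6  60. ]
caseB0 [675.8 385.7   0. ]
```

View pics/d6.png

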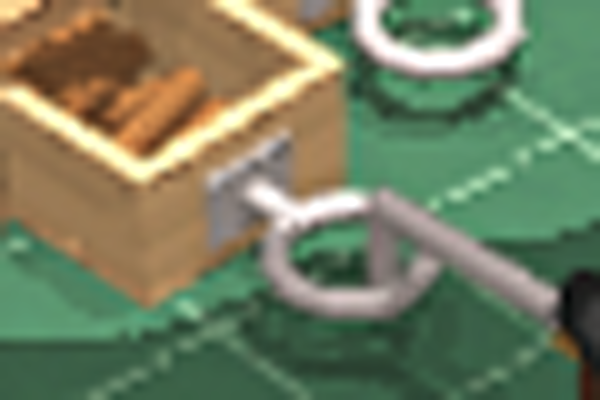

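The tray front stands about 46 mm out. Another 34 mm is needed.

```bash
python3 -m jog '[[[0,0,0.004,0,0,0],[0,0,0.006,0,0,0],[0,0,0.007,0,0,0],[0,0,0.007,0,0,0],[0,0,0.006,0,0,0],[0,0,0.004,0,0,0],[0,0,0,0,0,0],[0,0,0,0,0,0],[0,0,0,0,0,0]]]' 255 60
python3 - <<'E'
from h import *
for n in('scene','side'): cap(n,n+'7.png')
crop('scene','s7.png',260,190,450,330,4)
crop('side','d7.png',215,185,335,265,6)
E
```

```text
time_s: 8.93
eef_pos: [510.7, -74.7, 26.3]
ee_rot: [0.519, 0.48, 0.519, -0.48]
force: [-0.3, 0.2, -1.5]
grip_width: 0.27
```

View pics/s7.png

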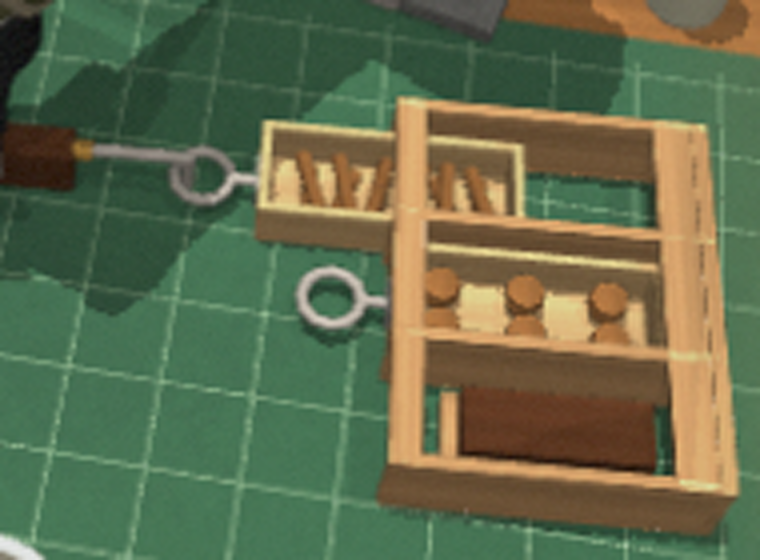

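View pics/d7.png

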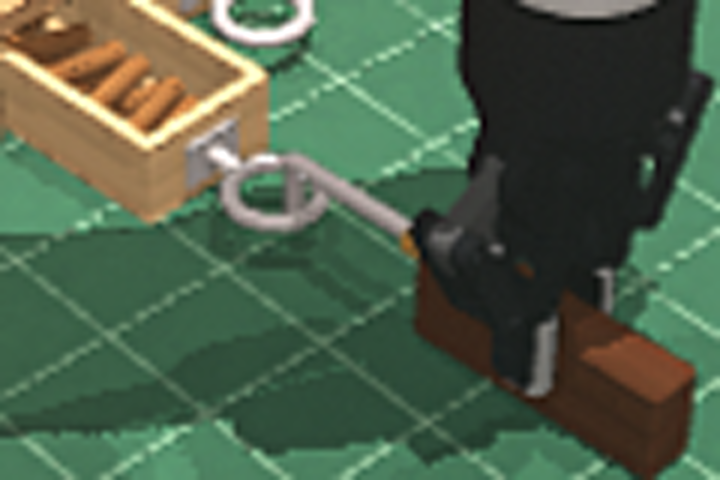

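```bash
python3 - <<'E'
from h import *
s=load('scene')
S=lambda u,v:(u/4+260,v/4+190)
for n,u,z in [('ring',(203,175),18),('trayF',(264,122),38),('trayF',(258,210),38)]: print(n,px(s,*S(*u),z).round(1))
E
```

```text
ring [502.9  60.2  18. ]
trayF [470.5  92.6  38. ]
trayF [534.   97.1  38. ]
```

The tray front is now about 80 mm out. I'll ease the tip to mid-ring, lift out, back off and look.

```bash
python3 -m jog '[[[0,0,-0.005,0,0,0],[0,0,-0.003,0,0,0],[0,0,0,0,0,0],[-0.012,0,0,0,0,0],[-0.016,0,0,0,0,0],[-0.016,0,0,0,0,0],[0,0,0,0,0,0],[0,0,0.025,0,0,0],[0,0,0.03,0,0,0],[0,0,0.03,0,0,0],[0,0,0,0,0,0],[0,0,0,0,0,0]]]' 255 60
python3 - <<'E'
from h import *
for n in('scene','side'): cap(n,n+'8.png')
E
```

```text
time_s: 10.52
eef_pos: [516.2, -151.0, 70.0]
ee_rot: [0.519, 0.48, 0.519, -0.48]
force: [-0.1, -0.1, -1.7]
grip_width: 0.268
```

View pics/scene8.png

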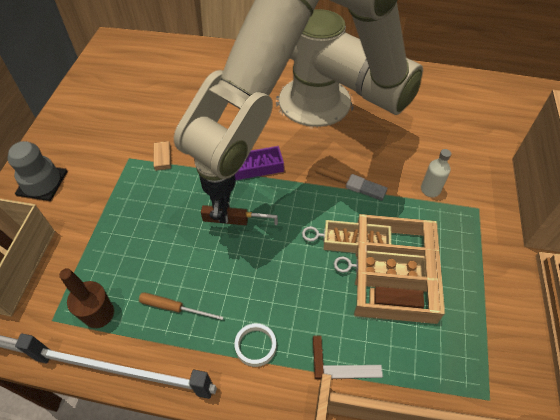

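View pics/side8.png

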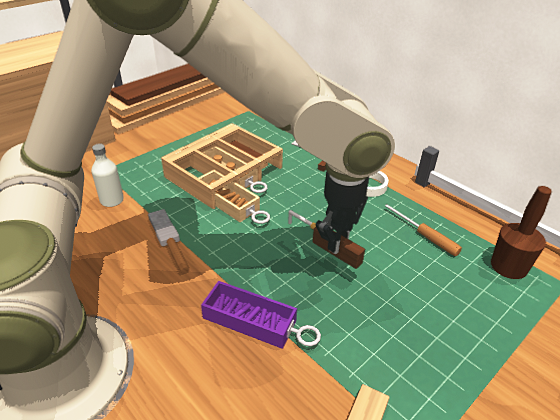

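The hook is clear, with its tip at (277,218) and the ring still at (311,234). I'll set it down.

```bash
python3 -m jog '[[[0.02,0,0,0,0,0],[0.014,0,0,0,0,0],[0.007,0,0,0,0,0],[0.003,0,0,0,0,0],[0.002,0,0,0,0,0],[0,0,0,0,0,0],[0,0,0,0,0,0]]]' 255 60
```

```text
time_s: 11.5
eef_pos: [516.7, -151.6, 24.6]
ee_rot: [0.519, 0.48, 0.519, -0.48]
force: [0.0, -0.1, -1.5]
grip_width: 0.267
```

```bash
python3 -m jog '[[[0.001,0,0,0,0,0],[0.001,0,0,0,0,0],[0,0,0,0,0,0],[0,0,0,0,0,0]]]' 255 20
```

```text
time_s: 12.0
eef_pos: [516.6, -151.6, 22.6]
ee_rot: [0.519, 0.48, 0.519, -0.48]
force: [-2.3, 0.2, 4.9]
grip_width: 0.271
```

The upward force of 4.9 N shows the hook is on the bench. I'll release it and rise.

```bash
python3 -m jog '[[[0,0,0,0,0,0],[0,0,0,0,0,0],[0,0,0,0,0,0],[0,0,0,0,0,0],[0,0,0,0,0,0],[0,0,0,0,0,0]]]' 0 20
python3 -m jog '[[[-0.02,0,0,0,0,0],[-0.03,0,0,0,0,0],[-0.05,0,0,0,0,0],[-0.05,0,0,0,0,0],[-0.05,0,0,0,0,0],[0,0,0.06,0,0,0],[0,0,0.06,0,0,0],[0,0,0,0,0,0],[0,0,0,0,0,0]]]' 0 20
python3 - <<'E'
from h import *
for n in('scene','side','wrist'): cap(n,n+'9.png')
crop('scene','s9.png',190,190,450,330,3)
E
```

```text
time_s: 12.75
eef_pos: [516.6, -151.6, 22.3]
ee_rot: [0.519, 0.48, 0.519, -0.48]
force: [0.0, 0.1, 0.3]
grip_width: 0.999
time_s: 13.88
eef_pos: [525.7, -270.8, 222.1]
ee_rot: [0.519, 0.481, 0.519, -0.48]
force: [0.3, -0.5, 0.2]
grip_width: 1.0
```

View pics/s9.png

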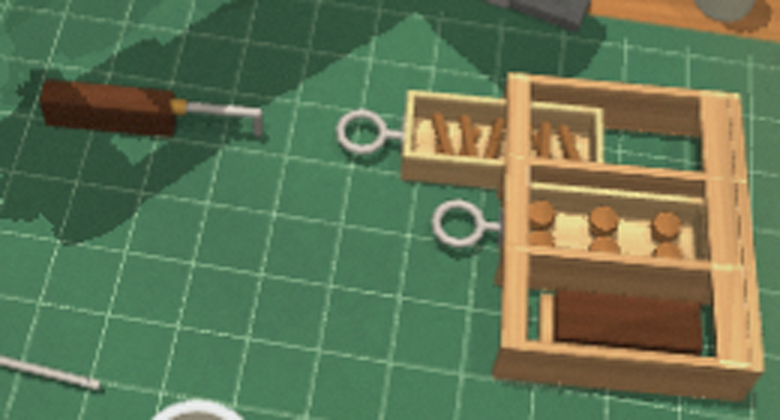

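View pics/side9.png

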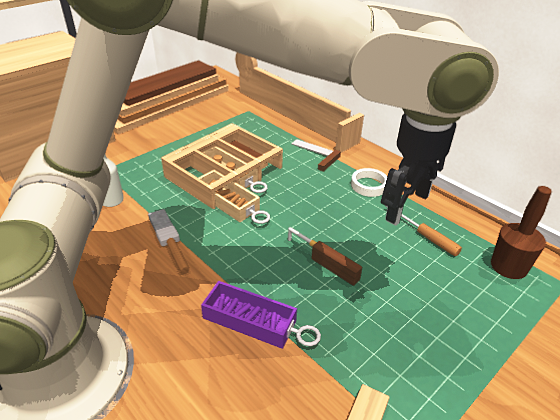

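View pics/wrist9.png

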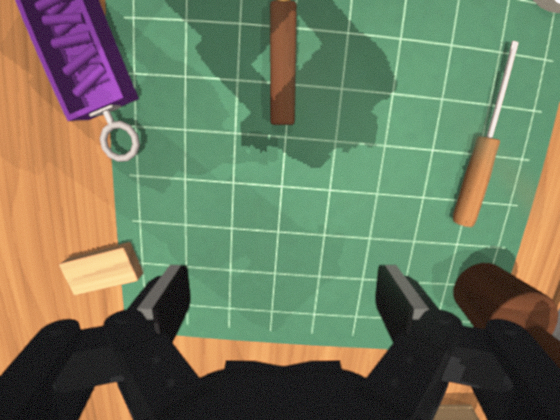

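```bash
python3 - <<'E'
from h import *
s=load('scene')
S=lambda u,v:(u/3+190,v/3+190)
for n,u,z in [('ring',(361,131),18),('trayF',(407,92),38),('trayF',(403,158),38),('knob',(459,223),18),('tip',(260,135),1)]: print(n,px(s,*S(*u),z).round(1))
print(np.abs(ctrl.sense()['dq']).max())
workorder.finish_job()
E
```

```text
ring [502.8  59.2  18. ]
trayF [471.1  91.8  38. ]
trayF [534.5  96.8  38. ]
knob [574.  148.3  18. ]
tip [511.3 -24.3   1. ]
0.004354497399780716
the job is handed in; nothing more can be done
```

I dragged the dowel-pin tray about half out with the pull hook, unhooked it, stood the hook back on the bench and let go. The job was handed in at about 14 s of the 42 s allowed; it reports no verdict.

The last camera checks, with calibration good to about 2 mm:
- **Pin tray:** its front face stands about 80 mm out of the case, so by that measure its ring is at about x = -0.21 m in the case frame.
- **Hook:** it is upright with its tip about 83 mm from the ring. The gripper is open and about 200 mm above the bench.
- **Knob tray:** its ring shows no movement, at (574, 148) mm both before the pull and at the end.

None of the last checks failed. The only disagreement was that the scene and side cameras differed by 2 to 5 mm on the rings and case corners throughout, so I worked from averages.

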